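# Serve walnuts with the scoop

## Robot

A 6-joint arm with a two-finger parallel gripper is mounted at the origin on the work surface. World frame = base frame: x ahead of the robot, y to its left, z up, the work surface at z = 0. Lengths are in mm, angles in rad, forces in N, time in s.
With the tool pointing down it reaches from about 350 to 975 mm from the base axis. Payload 7.1 kg.
Tool frame: the origin (TCP) lies on the front face of the gripper's body, between the roots of the fingers; the fingertips stand 80 mm ahead of it and the grasp point (between the pads) lies 61 mm ahead of it (env.tips_ahead is the distance from the TCP to the fingertips, in mm); z points along the fingers, y is the line along which they close (so a half turn about z gives the same grasp; the last joint's range is limited). The gripper opens to 88 mm and grips with 3 to 60 N. Pads are 20 mm wide; open, the fingers measure 115 mm over their backs; the gripper's body (75 mm by 178 mm) begins 61 mm behind the grasp point.
Start: joints at [-0.019, 0.423, 1.63, -0, 1.089, -0.019], TCP at [624.984, 0.026, 302.675] pointing down, gripper open.
Joint ranges: [-3, 3], [-0.9, 2.11], [0.09, 2.58], [-1.31, 4.45], [0.11, 2.69], [-2.54, 2.54]. Speed limits (rad/s): [2.39, 2.39, 3.01, 3.14, 3.14, 3.14].

## Interface

Orientations are given as a unit quaternion [x, y, z, w].
In Python, from station import env, set_gripper, viewer, workorder gives the robot as it stands. Calls block until the motion is done:
- env.reach(position, orientation): joint-space move of the TCP to a pose.
- env.move_l(position, rot=None, rate=150, f_stop=None): straight line of the TCP; rot=None keeps the orientation; rate is the mean speed in mm/s. With f_stop (N) it stops when the force on the tool has changed by that much, and returns True; else False.
- env.move_joints(angles): joint-space move.
- set_gripper(opening): finger opening in mm; the grip force is fixed at half the most; returns when the fingers have stopped.
- env.hold(seconds).
- env.ik(position, orientation): joint angles nearest the present ones, or None.
- env.read_state(): the state.
- viewer.camera(name): name is "scene" or "side" or "wrist"; returns the picture (384x512x3 uint8, blue, green, red); there is no depth.
- viewer.camera_params(name): a dict with "fx", "fy", "cx", "cy" (pixels), "dist" ([k1, k2, p1, p2, k3] as OpenCV has them; the pictures are not rectified), "pose" (4x4, takes a point from camera to world coordinates); the wrist camera has in their place "tool_from_camera" (4x4, takes a point from camera to tool coordinates, whose origin is the TCP and whose axes are the flange's). Camera axes: x right, y up, looking along -z (the intrinsics and any distortion apply to the point x, -y, -z); pixel columns grow to the right and rows downward; lengths in mm; the calibration is good to about 2 mm. A picture is of the moment at which its call begins: read the wrist's pose just before it. camera_params takes no time and is no camera call.
A pose or a line that the arm cannot do raises env.IKError and nothing moves.
- workorder.sign_off(): hands the job in; it is judged then, once.
The state is a dict: "time_s": time; "qpos": joint angles; "dq": joint speeds; "tau": joint torques, N m; "tool_pos": TCP position; "orientation": TCP orientation; "force": force on the tool from outside, world axes, zero at the start; "wrist_torque": the same for the moment, N m; "width": finger opening in mm; "grip_force": force on a finger pad.
Only numpy, scipy, OpenCV 4.12 (cv2) and the standard library are available. Lean on these libraries where they do the work, as an engineer would, in place of code of your own. Each camera call takes 0.05 s, during which the arm holds its last target. There are 200 camera calls.

## Task

Take the scoop from its wooden board, scoop walnuts out of the long white dish and tip at least three of them into the round bowl, using only the scoop: the gripper and arm must not touch the nuts. The other walnuts stay in the dish, none on the table or left in the scoop. Finish with the scoop standing level on its board again and let go, with the bowl upright where it was and the bottle, jar and mug undisturbed.

Things in the scene. Friction and masses are not known exactly. Their poses are not given: they have to be found in the camera images.
- scoop: flat-bottomed steel scoop with dark wooden top handle, about 0.22 kg, starts on the board. Origin: centre of underside; z up, open front at -x, y across. Floor plate x -53 to +55 mm, 90 mm wide, 3 mm thick, thinned to 1.5 mm at the front lip; side walls (x -40 to +55 mm) and back wall 2.5 mm thick, 40 mm high; handle post at the back (to x +61 mm)
- scoop_grip (a point): point in the scoop's handle: the handle is a level bar 16 mm wide (scoop y), 24 mm high, along scoop x from -45 to +61 mm, its centre line 95 mm above the underside; this point lies on that line at scoop x = 0. Grip across y from above
- scoop_lip (a point): middle of the scoop's front edge (lip), on the underside, at scoop x = -53 mm
- scoop_pan (a point): point in the middle of the scoop's pan, 25 mm above the underside at scoop x = 0
- board: wooden board 170 x 140 x 12 mm (x, y, z), fixed; origin at the centre of its underside, on the table. The scoop's place
- dish: long white porcelain dish, fixed to the table, 290 x 112 x 45 mm outside (own x, y, z), walls and floor 5 mm, walls upright; origin at the centre of its underside. Inside 280 x 102 mm. The five walnuts lie in its -x half (the end towards the robot), each centre at dish x below -18 mm; from there to the +x end it is empty at the start
- bowl: round blue stoneware bowl, loose, 0.5 kg, mouth 156 mm across outside, 62 mm high, wall about 4 mm; origin at the centre of its underside. Empty at the start
- bowl_mid (a point): point inside the bowl, on its axis, 40 mm above its underside
- nut1: walnut in its shell, an egg-like lump 42 mm long (own x) and 36 mm thick, about 15 g; origin at its centre; it lies on the dish's floor, any way round, slippery, and can roll: a lip slid under it along the floor lifts it when it is held by the end wall or the other nuts
- nut2: walnut in its shell, an egg-like lump 42 mm long (own x) and 36 mm thick, about 15 g; origin at its centre; it lies on the dish's floor, any way round, slippery, and can roll: a lip slid under it along the floor lifts it when it is held by the end wall or the other nuts
- nut3: walnut in its shell, an egg-like lump 42 mm long (own x) and 36 mm thick, about 15 g; origin at its centre; it lies on the dish's floor, any way round, slippery, and can roll: a lip slid under it along the floor lifts it when it is held by the end wall or the other nuts
- nut4: walnut in its shell, an egg-like lump 42 mm long (own x) and 36 mm thick, about 15 g; origin at its centre; it lies on the dish's floor, any way round, slippery, and can roll: a lip slid under it along the floor lifts it when it is held by the end wall or the other nuts
- nut5: walnut in its shell, an egg-like lump 42 mm long (own x) and 36 mm thick, about 15 g; origin at its centre; it lies on the dish's floor, any way round, slippery, and can roll: a lip slid under it along the floor lifts it when it is held by the end wall or the other nuts
- juice: bottle of juice with cork, 72 mm across, 190 mm high, origin under its centre; to be left alone
- jam: jam jar, 64 mm across, 85 mm high, origin under its centre; to be left alone
- mug: white mug, 82 mm across, 95 mm high, origin under its centre; to be left alone
Things that resemble listed ones, but are neither listed nor needed, are in the scene too. Leave any black or pink look-alike of the nut5 alone.

How it is judged:
By the outcome, as a careful person would: the job done as asked, in the order asked, and still so for the second after the job is handed in, with the robot touching nothing.
It also fails if it takes over 56 s, if anything falls off the work surface, if the arm or the gripper's body presses on something with over 40 N, if the wrist force passes 120 N, or if a joint passes its speed limit or range.

## Working session

There is one attempt and no reset: what is moved stays moved. The work goes in short steps, each a Python script; the robot and the scene stay as the last script left them, time stands still between calls to the robot, and variables do not carry over. Pictures are saved under pics/ and viewed, at most 10 in all, crops included, and the job is handed in when it is done.

```bash
ls; mkdir -p pics; python3 - <<'E'
from station import env, viewer
import cv2, numpy as np
ims=[viewer.camera(n) for n in("scene","side","wrist")]
for n,i in zip(("scene","side","wrist"),ims):
    cv2.imwrite(f"pics/{n}0.png",i)
    p=viewer.camera_params(n); print(n,{k:np.round(v,3).tolist() for k,v in p.items()})
cv2.imwrite("pics/all0.png",cv2.resize(np.hstack(ims[:2]),None,fx=.78,fy=.78))
s=env.read_state();print(s["time_s"],s["orientation"],s["force"])
E
```

```text
pics
scene {'fx': 354.439, 'fy': 354.439, 'cx': 252.65, 'cy': 193.828, 'dist': [-0.112, 0.0, 0.0, 0.0, 0.0], 'pose': [[0.408, -0.768, 0.493, 1080.357], [0.913, 0.338, -0.229, -299.624], [0.009, 0.544, 0.839, 963.993], [0.0, 0.0, 0.0, 1.0]]}
side {'fx': 446.318, 'fy': 446.318, 'cx': 250.019, 'cy': 193.206, 'dist': [-0.132, 0.0, 0.0, 0.0, 0.0], 'pose': [[-0.918, 0.224, -0.328, 281.401], [-0.397, -0.526, 0.752, 674.809], [-0.004, 0.821, 0.571, 649.14], [0.0, 0.0, 0.0, 1.0]]}
wrist {'fx': 309.852, 'fy': 309.852, 'cx': 257.017, 'cy': 190.645, 'dist': [-0.072, 0.0, 0.0, 0.0, 0.0], 'tool_from_camera': [[-0.0, 0.963, 0.271, 74.067], [1.0, 0.0, 0.001, 0.345], [0.001, 0.271, -0.963, -81.658], [0.0, 0.0, 0.0, 1.0]]}
0.15 [ 7.07088898e-01  7.07124459e-01 -3.82604774e-04 -3.77463190e-04] [0.10760243 0.06938765 0.35823427]
```

```bash
python3 - <<'E'
import cv2,numpy as np
a=cv2.imread("pics/scene0.png");cv2.imwrite("pics/s1.png",cv2.resize(a,(800,600)))
E
```

```text
(no output)
```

View pics/s1.png

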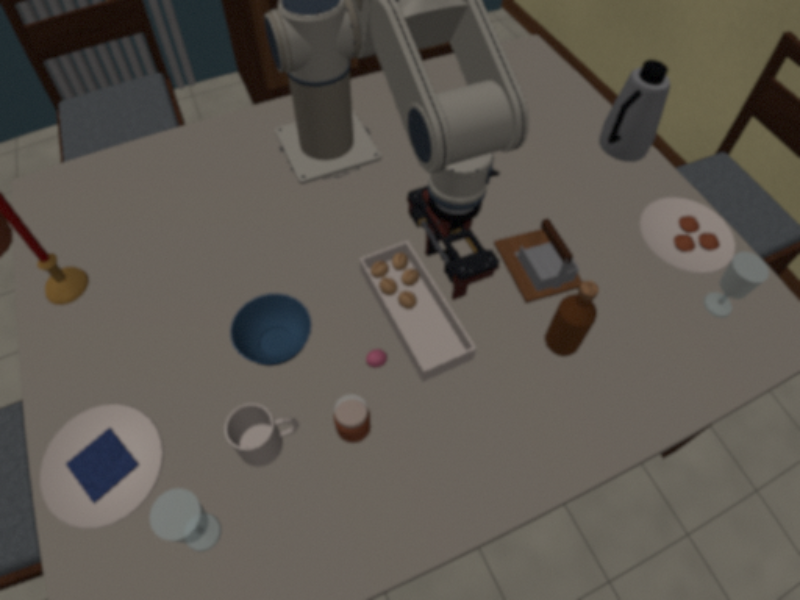

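View pics/side0.png

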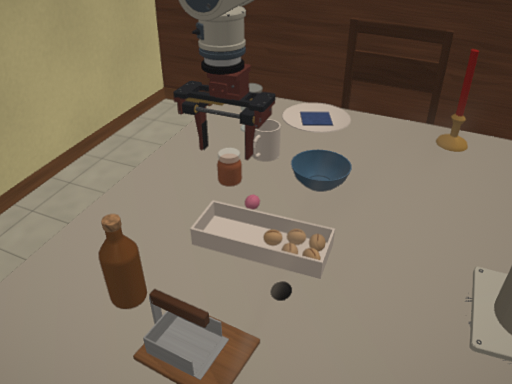

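The scene view (800×600) shows the dish (rim corners about 360,260 / 405,243 / 473,350 / 425,377) with five brown nuts, the bowl (271,328) and the board with the scoop (540,262). Pink decoy at (376,358). In the side view the scoop is at (185,335), the nuts at (295,243), the bowl at (321,172), and a black decoy at (281,291).

```bash
cat > h.py <<'E'
from station import env, set_gripper, viewer
import cv2, numpy as np
from scipy.spatial.transform import Rotation as R
def pose(n,s=None):
    p=viewer.camera_params(n)
    if n!="wrist": return p,np.array(p["pose"])
    s=s or env.read_state(); T=np.eye(4);T[:3,:3]=R.from_quat(s["orientation"]).as_matrix();T[:3,3]=s["tool_pos"]
    return p,T@np.array(p["tool_from_camera"])
def rays(px,p,T):
    K=np.array([[p["fx"],0,p["cx"]],[0,p["fy"],p["cy"]],[0,0,1]])
    u=cv2.undistortPoints(np.array(px,float).reshape(-1,1,2),K,np.array(p["dist"])).reshape(-1,2)
    d=np.c_[u[:,0],-u[:,1],-np.ones(len(u))]@T[:3,:3].T
    return T[:3,3],d
def plane(px,z,p,T):
    o,d=rays(px,p,T); return o+d*((z-o[2])/d[:,2])[:,None]
def tri(px1,c1,px2,c2):
    o1,d1=rays(px1,*c1);o2,d2=rays(px2,*c2);out=[]
    for a,b in zip(d1,d2):
        k=np.linalg.lstsq(np.c_[a,-b],o2-o1,rcond=None)[0]
        P,Q=o1+a*k[0],o2+b*k[1]; out.append(np.r_[(P+Q)/2,np.linalg.norm(P-Q)])
    return np.array(out)
E
python3 - <<'E'
from h import *
np.set_printoptions(precision=0,suppress=True)
sc=pose("scene");sd=pose("side");k=512/800
f=lambda l:np.array(l)*k
print("dish rim",plane(f([(360,260),(405,243),(473,350),(425,377)]),45,*sc))
print("dish side",plane([(213,208),(332,232),(193,238),(325,268)],45,*sd))
print("bowl sc",plane(f([(232,325),(311,325),(271,295),(271,350)]),60,*sc), plane([(291,165),(351,165)],60,*sd))
print("board",plane(f([(495,237),(527,300),(575,288)]),12,*sc),plane([(195,312),(258,348),(200,384),(137,350)],12,*sd))
print("handle",tri(f([(546,224),(570,256)]),sc,[(207,315),(153,298)],sd))
print("bottle,jar,mug,pink,blk",plane(f([(565,345),(352,432),(252,455),(376,360)]),5,*sc),plane([(281,291)],5,*sd))
a=cv2.imread("pics/scene0.png")[135:255,140:400];b=cv2.imread("pics/side0.png")[190:384,120:350]
cv2.imwrite("pics/c1.png",cv2.resize(b,None,fx=3,fy=3,interpolation=cv2.INTER_CUBIC))
E
```

```text
dish rim [[414. -72.  45.]
 [410.  33.  45.]
 [696.  43.  45.]
 [710. -64.  45.]]
dish side [[682. -34.  45.]
 [412. -57.  45.]
 [672.  75.  45.]
 [396.  54.  45.]]
bowl sc [[ 470. -358.   60.]
 [ 531. -219.   60.]
 [ 434. -269.   60.]
 [ 552. -305.   60.]] [[ 573. -257.   60.]
 [ 432. -318.   60.]]
board [[451. 237.  12.]
 [625. 214.  12.]
 [640. 325.  12.]] [[589. 223.  12.]
 [453. 250.  12.]
 [511. 350.  12.]
 [638. 337.  12.]]
handle [[524. 294. 111.   8.]
 [617. 295. 110.   0.]]
bottle,jar,mug,pink,blk [[ 745.  232.    5.]
 [ 739. -222.    5.]
 [ 708. -401.    5.]
 [ 622. -125.    5.]] [[465. 107.   5.]]
```

View pics/c1.png

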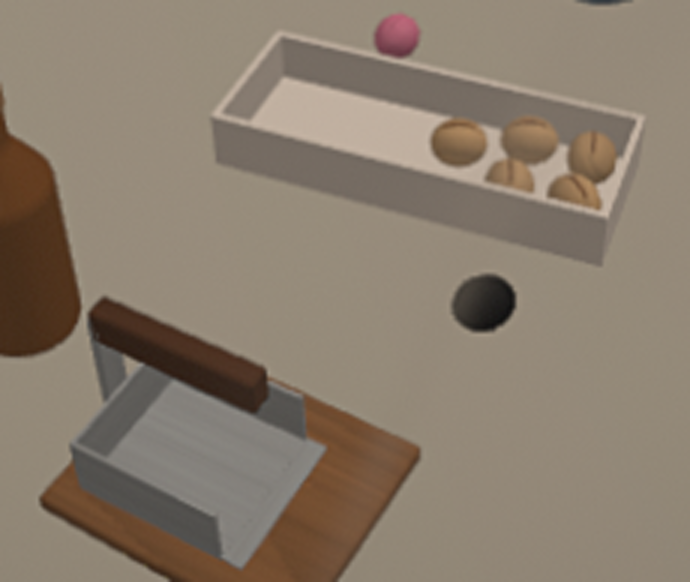

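The crop confirms the target: the scoop (handle 95,300→265,385 in the crop, front pointing to the robot) stands on the board. The five brown nuts are in the dish's right end. Pink (398,36) and black (483,302) are decoys outside it, as are the brown lumps on the far plate. Next I check the motion plan and take wrist looks.

```bash
python3 - <<'E'
from h import *
np.set_printoptions(precision=1,suppress=True)
sc=pose("scene");sd=pose("side")
print("dish side",plane(np.array([(281,35),(643,118),(213,115),(603,213)])/3+[120,190],45,*sd))
print("board side",plane(np.array([(420,453),(40,500)])/3+[120,190],12,*sd))
def q(yaw,t): return (R.from_euler("z",yaw)*R.from_euler("y",-t)*R.from_quat([1,0,0,0])).as_quat()
for yaw,t,P in [(0,0,(560,290,380)),(0,0,(560,290,168)),(0.05,0,(620,-10,165)),(0.05,.3,(500,-10,230)),(-.5,0,(502,-287,330)),(-.5,-.3,(560,-287,330)),(-.5,1.2,(430,-230,200)),(0.,1.2,(400,-287,200))]:
    print(yaw,t,P,env.ik(P,q(yaw,t)))
env.reach((560,290,360),q(0,0))
for i,y in enumerate((290,230)):
    if i: env.move_l((560,y,360))
    s=env.read_state();im=viewer.camera("wrist");cv2.imwrite(f"pics/wb{i}.png",im);np.save(f"wb{i}.npy",np.r_[s["tool_pos"],s["orientation"]])
print(s["time_s"])
a=[cv2.imread(f"pics/wb{i}.png") for i in(0,1)]
cv2.imwrite("pics/wb.png",cv2.resize(np.vstack([x[:, :] for x in a]),None,fx=.78,fy=.78))
E
```

```text
dish side [[691.6 -56.2  45. ]
 [409.2 -67.3  45. ]
 [691.8  49.4  45. ]
 [408.4  37.9  45. ]]
board side [[455.6 235.3  12. ]
 [636.5 350.8  12. ]]
0 0 (560, 290, 380) [ 0.5  0.4  1.5 -0.   1.2  2. ]
0 0 (560, 290, 168) [ 0.5  0.6  1.7 -0.   0.8  2. ]
0.05 0 (620, -10, 165) [-0.   0.6  1.7 -0.   0.8  1.5]
0.05 0.3 (500, -10, 230) [-0.1  0.3  2.1  0.1  0.5  1.4]
-0.5 0 (502, -287, 330) [-0.5  0.3  1.7 -0.   1.1  1.5]
-0.5 -0.3 (560, -287, 330) [-0.5  0.5  1.4  0.   1.5  1.6]
-0.5 1.2 (430, -230, 200) [-0.5  0.6  2.5  3.1  1.1 -1.6]
0.0 1.2 (400, -287, 200) [-1.   0.6  2.3  2.   1.1 -1.4]
2.5333
```

View pics/wb.png

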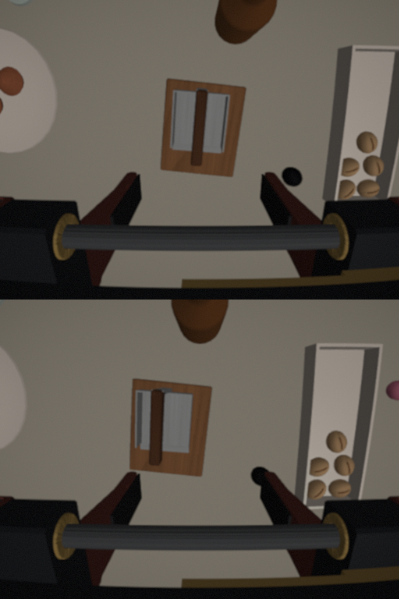

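Wrist views (0.78 scale): the handle runs (201,90)→(196,165) in the first and (157,90)→(155,165) in the second, on the board. The dish is at right with five brown nuts at its near end. I'll measure by masks, look from above the dish, and scan pour directions for IK.

```bash
cat >> h.py <<'E'
def q(yaw,t=0): return (R.from_euler("z",yaw)*R.from_euler("y",-t)*R.from_quat([1,0,0,0])).as_quat()
def wcam(v): return pose("wrist",dict(tool_pos=v[:3],orientation=v[3:]))
def snap(n):
    s=env.read_state();im=viewer.camera("wrist");cv2.imwrite(f"pics/{n}.png",im);np.save(f"{n}.npy",np.r_[s["tool_pos"],s["orientation"]]);return im
def biggest(m):
    c=max(cv2.findContours(m,cv2.RETR_EXTERNAL,cv2.CHAIN_APPROX_NONE)[0],key=cv2.contourArea);return c
def corners(c):
    b=cv2.boxPoints(cv2.minAreaRect(c)); ctr=b.mean(0); return b[np.argsort(np.arctan2(*(b-ctr).T[::-1]))]
E
python3 - <<'E'
from h import *
np.set_printoptions(precision=1,suppress=True)
H=[];C=[];B=[]
for i in(0,1):
    im=cv2.imread(f"pics/wb{i}.png");C.append(wcam(np.load(f"wb{i}.npy")))
    hsv=cv2.cvtColor(im,cv2.COLOR_BGR2HSV);w=np.zeros(im.shape[:2],np.uint8);w[95:235,150:330]=255
    if i==0: print(hsv[160,258],hsv[110,220],hsv[130,240])
    woods=cv2.inRange(hsv,(0,90,20),(18,255,255))&w
    dark=cv2.inRange(hsv,(0,90,10),(18,255,78))&w
    h=corners(biggest(cv2.morphologyEx(dark,cv2.MORPH_OPEN,np.ones((5,5)))));
    b=corners(cv2.convexHull(biggest(woods)))
    print("handle px",h,"board px",b);H.append(h);B.append(b)
print("handle tri",tri(H[0],C[0],H[1],C[1]));print("board tri",tri(B[0],C[0],B[1],C[1]));print(plane(H[0],119,*C[0]),plane(H[1],119,*C[1]))
# dish looks
env.reach((545,-10,360),q(0.04));snap("wd0");env.move_l((600,-10,360));im=snap("wd1")
print(env.read_state()["time_s"])
cv2.imwrite("pics/wd.png",cv2.resize(np.vstack([cv2.imread("pics/wd0.png"),im]),None,fx=.78,fy=.78))
bowl=np.array([502,-287,0]);g=np.array([0,0,95.])
for yd in(-120,-90,-60,60,90,120,150,180):   # nose direction = yaw+180
    yaw=np.radians(yd);row=[]
    for t in(-.2,.3,.7,1.1):
        Rs=R.from_euler("z",yaw)*R.from_euler("y",-t); grip=bowl+[0,0,75]-Rs.apply([-53,0,-95]); P=grip+Rs.apply([0,0,61])
        k=env.ik(P,q(yaw,t)); row.append(None if k is None else np.round(k,1).tolist())
    print(yd,row)
E
```

```text
[ 10 151  54] [ 13 143  89] [ 45   5 104]
handle px [[249.2 115.2]
 [264.9 116.2]
 [258.6 212.9]
 [243.  211.9]] board px [[214.2 100.5]
 [314.7 111.4]
 [302.1 227.4]
 [201.6 216.4]]
handle px [[191.1 115.9]
 [209.1 116.1]
 [207.9 212.2]
 [189.8 212. ]] board px [[170.3 101.1]
 [271.  111.5]
 [259.1 226.6]
 [158.4 216.2]]
handle tri [[623.  297.5 117.2   0.1]
 [621.8 281.1 102.5   0.6]
 [511.3 287.6  99.3   1. ]
 [517.8 305.2 115.4   0. ]]
board tri [[638.9 347.2  10.1   0.3]
 [624.4 210.8   8.2   0.1]
 [470.2 227.2  44.1   1.3]
 [486.9 364.9  47.    0.5]]
[[623.1 297.4 119. ]
 [622.1 281.5 119. ]
 [517.9 287.8 119. ]
 [519.1 305.  119. ]] [[623.  297.1 119. ]
 [622.7 278.6 119. ]
 [518.9 284.3 119. ]
 [519.1 304.4 119. ]]
4.15
-120 [None, None, [-0.2, 0.6, 1.7, -0.7, 1.2, -2.4], [-0.0, 0.8, 1.6, -0.9, 1.5, -2.2]]
-90 [[-0.7, 0.6, 1.6, 0.2, 1.1, 2.3], None, None, [0.0, 0.7, 2.0, -1.3, 1.2, -2.1]]
-60 [[-0.6, 0.6, 1.5, 0.1, 1.2, 1.9], [-0.5, 0.4, 1.9, -0.3, 0.6, 2.3], None, [-0.1, 0.6, 2.3, 4.2, 1.0, -1.8]]
60 [[-0.3, 0.5, 1.8, -0.2, 0.9, 0.4], [-0.6, 0.5, 1.8, 0.4, 1.0, -0.3], [-0.9, 0.6, 1.7, 0.7, 1.2, -0.7], [-1.0, 0.8, 1.6, 0.9, 1.5, -1.0]]
90 [[-0.3, 0.4, 1.9, -0.3, 0.8, -0.1], [-0.6, 0.5, 1.7, 0.3, 1.1, -0.8], [-0.8, 0.7, 1.5, 0.5, 1.5, -1.0], [-0.9, 0.9, 1.3, 0.6, 1.9, -1.0]]
120 [[-0.4, 0.3, 2.0, -0.2, 0.6, -0.8], [-0.6, 0.5, 1.7, 0.1, 1.2, -1.2], [-0.7, 0.8, 1.3, 0.2, 1.7, -1.2], [-0.7, 1.0, 1.0, 0.3, 2.1, -1.2]]
150 [[-0.5, 0.3, 2.1, 0.0, 0.6, -1.6], [-0.5, 0.5, 1.6, -0.0, 1.3, -1.6], [-0.5, 0.8, 1.3, -0.0, 1.8, -1.6], [-0.5, 1.1, 0.9, -0.0, 2.2, -1.6]]
180 [[-0.7, 0.3, 2.0, 0.2, 0.6, -2.4], [-0.5, 0.5, 1.7, -0.1, 1.2, -2.0], [-0.4, 0.8, 1.3, -0.3, 1.7, -1.9], [-0.3, 1.0, 1.0, -0.4, 2.1, -1.9]]
```

View pics/wd.png

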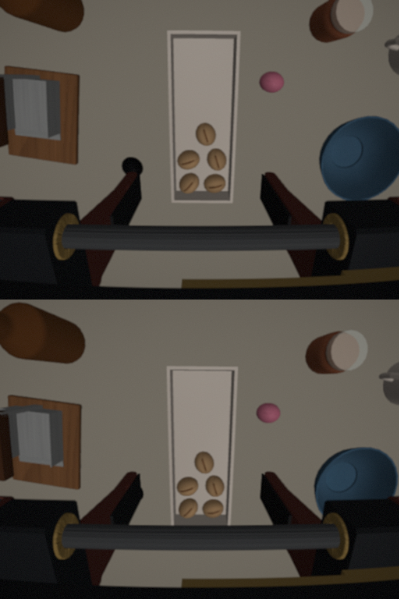

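Both looks show the dish in full: in the first, rim corners at (168,31),(240,31),(232,203),(174,203), five nuts between rows 123 and 192, bowl at (362,158). Now dish corners by a bright mask, then grasp the scoop.

```bash
python3 - <<'E'
from h import *
np.set_printoptions(precision=1,suppress=True)
D=[];C=[]
for i in(0,1):
    im=cv2.imread(f"pics/wd{i}.png");C.append(wcam(np.load(f"wd{i}.npy")));g=cv2.cvtColor(im,cv2.COLOR_BGR2GRAY)
    w=np.zeros_like(g);w[25:292 if i==0 else 270,190:330]=255
    m=(g>cv2.threshold(g[25:250,205:320],0,255,cv2.THRESH_OTSU)[0]).astype(np.uint8)*w
    c=biggest(cv2.morphologyEx(m,cv2.MORPH_CLOSE,np.ones((9,9)))).reshape(-1,2)
    d=[c[np.argmin(c@np.array(v))] for v in((1,1),(-1,1),(-1,-1),(1,-1))] # TL TR BR BL
    print(np.array(d).tolist());D.append(np.array(d,float)); print(plane(d,45,*C[i]))
print(tri(D[0],C[0],D[1],C[1]))
sc=pose("scene");print("candle",plane(np.array([(65,295)])*.64,5,*sc))
# bowl by blue mask, scene & side
for n in("scene","side"):
    im=cv2.imread(f"pics/{n}0.png");hsv=cv2.cvtColor(im,cv2.COLOR_BGR2HSV);m=cv2.inRange(hsv,(95,90,20),(125,255,255))
    m[: ,:]&=255; w=np.zeros_like(m); 
    if n=="scene": w[180:240,140:205]=255
    else: w[145:200,280:360]=255
    c=biggest(m&w).reshape(-1,2); l,r=c[c[:,0].argmin()],c[c[:,0].argmax()];print(n,l,r,plane([l,r],60,*pose(n)))
o=np.array([562.5,293.5,12]);yaw=-.067;gx=8
P=o+R.from_euler("z",yaw).apply([gx,0,95+61])
env.reach(P+[0,0,110],q(yaw));env.move_l(P+[0,0,2],rate=120,f_stop=15)
set_gripper(0);s=env.read_state();print("w",s["width"],s["grip_force"],s["tool_pos"],s["force"])
env.move_l(P+[0,0,60],rate=100);s=env.read_state();print(s["width"],s["force"],s["wrist_torque"],s["time_s"])
snap("g0");cv2.imwrite("pics/side1.png",viewer.camera("side"))
a=cv2.imread("pics/side1.png")[150:384,60:360];cv2.imwrite("pics/v1.png",cv2.resize(a,None,fx=2.4,fy=2.4))
E
```

```text
[[214, 39], [308, 41], [297, 260], [220, 259]]
[[693.2  48.1  45. ]
 [695.5 -63.8  45. ]
 [407.4 -71.7  45. ]
 [404.6  38.1  45. ]]
[[214, 85], [304, 86], [296, 269], [219, 269]]
[[693.7  47.3  45. ]
 [697.1 -62.8  45. ]
 [446.8 -71.7  45. ]
 [442.2  39.2  45. ]]
[[ 693.9   48.3   40.7    0.9]
 [ 697.8  -65.    33.     1.1]
 [-131.7 -237.7 -961.8    0.2]
 [ -64.6  136.8 -819.8    3.5]]
candle [[ 210.9 -683.     5. ]]
scene [149 207] [197 211] [[ 467.1 -355.8   60. ]
 [ 538.  -228.1   60. ]]
side [292 160] [324 151] [[ 579.  -281.4   60. ]
 [ 515.3 -360.5   60. ]]
w 16.17721921981842 29.948996901512146 [570.4 292.9 169.8] [ 0.3 -0.2 -1.2]
15.83598471708795 [-0.9  0.2 -1.9] [ 0.1  0.1 -0. ] 8.2333
```

View pics/v1.png

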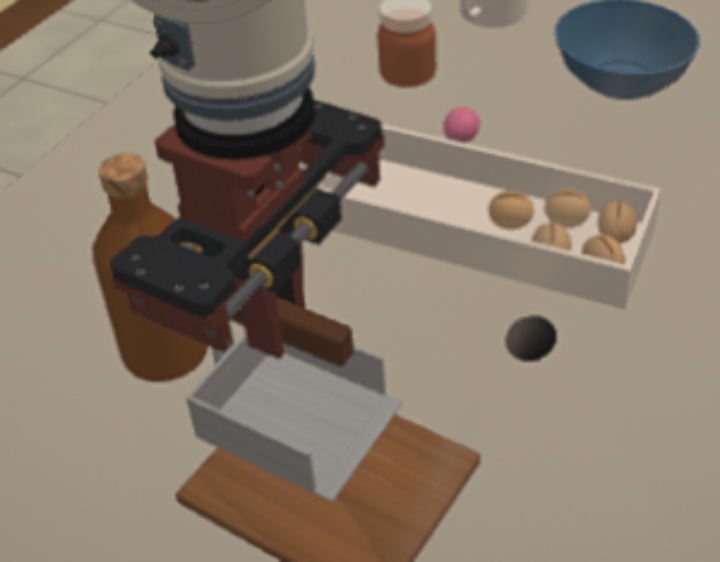

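The grasp is good: the scoop hangs level at handle width 16 mm, clear of the bottle. The dish corners agree with the stated 290×112 mm and with the side view. Going to scoop.

```bash
cat >> h.py <<'E'
GX,HH=8,157.8
DC=np.array([550.3,-12.,0]);DY=.034
def sp(o,yaw,t):
    Rs=R.from_euler("z",yaw)*R.from_euler("y",-t)
    return np.array(o)+Rs.apply([GX,0,HH]),q(yaw,t)
def dish(x,y,z): return DC+R.from_euler("z",DY).apply([x,y,z])
E
python3 - <<'E'
from h import *
np.set_printoptions(precision=1,suppress=True)
p,r=sp((562.5,293.5,110),-.067,0);env.move_l(p,rate=200)
p,r=sp(dish(67,0,100),DY,.03);env.reach(p,r)
p,_=sp(dish(67,0,15),DY,.03);print("down",env.move_l(p,rate=150,f_stop=8))
p,_=sp(dish(67,0,1),DY,.03);hit=env.move_l(p,rate=25,f_stop=5);s=env.read_state();print("floor",hit,s["tool_pos"]-p,s["force"],s["time_s"])
dz=s["tool_pos"][2]
p,_=sp(dish(-50,0,0),DY,.03);p[2]=dz;print(env.move_l(p,rate=80,f_stop=25));s=env.read_state();print(s["tool_pos"],p,s["force"],s["time_s"])
cv2.imwrite("pics/side2.png",viewer.camera("side"));cv2.imwrite("pics/scene2.png",viewer.camera("scene"))
a=cv2.imread("pics/side2.png")[150:300,170:370];b=cv2.imread("pics/scene2.png")[110:260,200:400]
cv2.imwrite("pics/v2.png",cv2.resize(np.hstack([a,b]),None,fx=2,fy=2,interpolation=cv2.INTER_CUBIC))
E
```

```text
down False
floor True [ 0.8 -0.   4.2] [ 1.9 -0.2  2.8] 11.025
False
[503.4 -13.6 162.9] [503.6 -13.6 163.2] [-0.1  1.   1.1] 12.6333
```

View pics/v2.png

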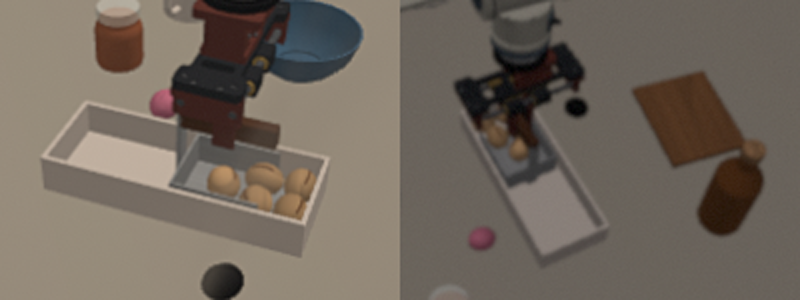

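The scoop is level in the dish. Three nuts are already over the pan (side-panel 222,182; 263,178; 258,197), with two against the end wall (300,183; 290,207). Continuing to the wall, then tilting back and lifting.

```bash
python3 - <<'E'
from h import *
np.set_printoptions(precision=1,suppress=True)
z=env.read_state()["tool_pos"][2]
p,_=sp(dish(-82,0,0),DY,.03);p[2]=z;print(env.move_l(p,rate=60,f_stop=25));s=env.read_state();print(s["tool_pos"],p,s["force"],s["time_s"])
x=-82+(s["tool_pos"]-p)[0]+2
for t in(-.12,-.27,-.4):  # pivot about rear bottom edge
    o=np.array([x+58-58*np.cos(t),0,6.5-58*np.sin(t)]); P,r=sp(dish(*o),DY,t)
    print(env.move_l(P,rot=r,rate=60,f_stop=30),env.read_state()["force"])
cv2.imwrite("pics/side3.png",viewer.camera("side"))
P,r=sp(dish(x+5,0,o[2]+75),DY,-.4);env.move_l(P,rot=r,rate=100)
env.hold(.2)
cv2.imwrite("pics/side4.png",viewer.camera("side"));cv2.imwrite("pics/scene4.png",viewer.camera("scene"))
s=env.read_state();print(s["force"],s["width"],s["time_s"])
f=lambda n,y,x:cv2.imread(f"pics/{n}.png")[y:y+190,x:x+200]
cv2.imwrite("pics/v3.png",cv2.resize(np.hstack([f("side3",110,200),f("side4",110,200),f("scene4",90,190)]),None,fx=1.33,fy=1.33,interpolation=cv2.INTER_CUBIC))
E
```

```text
False
[471.7 -14.7 163.1] [471.6 -14.7 162.9] [ 3.3 -0.   1.5] 13.4167
False [ 1.  -0.  -2.6]
False [-0.5  0.4 -3.2]
False [-0.   0.7 -3.1]
[-0.4  0.2 -3.2] 16.274018709587036 16.3417
```

View pics/v3.png

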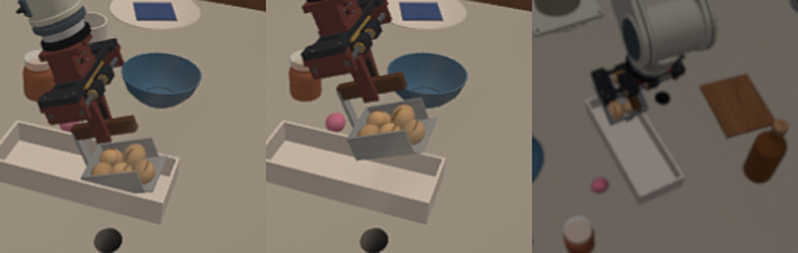

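All nuts lie in the tilted scoop, about (395,125) in the middle panel, and the dish looks empty. Carrying to the bowl.

```bash
cat >> h.py <<'E'
BC=np.array([502.,-288,0]);PY=np.radians(60)
def lp(lip,yaw,t):
    Rs=R.from_euler("z",yaw)*R.from_euler("y",-t); return sp(np.array(lip)-Rs.apply([-53,0,0]),yaw,t)
E
python3 - <<'E'
from h import *
np.set_printoptions(precision=2,suppress=True)
s=env.read_state();p=s["tool_pos"];env.move_l(p+[0,0,30],rate=100)
u=R.from_euler("z",PY).apply([1,0,0])
L=BC+15*u
way=[(DC+[-60,-100,190],.35,-.4),(BC+[0,60,190],.75,-.4),(L+[0,0,170],PY,-.4)]
for l,y,t in way: print(env.ik(*lp(l,y,t)))
for t,z in((0,110),(.4,78),(.75,74),(1.1,74)): print(env.ik(*lp(L+[0,0,z],PY,t)))
for l,y,t in way:
    P,r=lp(l,y,t);env.move_l(P,rot=r,rate=130)
env.hold(.1)
s=env.read_state();print(s["time_s"],s["force"])
cv2.imwrite("pics/side5.png",viewer.camera("side"));cv2.imwrite("pics/scene5.png",viewer.camera("scene"))
f=lambda n,y,x:cv2.imread(f"pics/{n}.png")[y:y+200,x:x+200]
cv2.imwrite("pics/v4.png",cv2.resize(np.hstack([f("side5",60,230),f("scene5",90,80)]),None,fx=2,fy=2,interpolation=cv2.INTER_CUBIC))
E
```

```text
[-0.08  0.52  1.49 -0.16  1.5   1.19]
[-0.15  0.48  1.56 -0.32  1.37  0.78]
[-0.17  0.45  1.66 -0.4   1.2   0.53]
[-0.41  0.41  1.75 -0.    0.99  0.11]
[-0.68  0.46  1.77  0.47  1.03 -0.42]
[-0.88  0.58  1.73  0.74  1.25 -0.75]
[-1.02  0.76  1.65  0.9   1.51 -0.95]
18.9167 [ 0.79  0.47 -3.16]
```

View pics/v4.png

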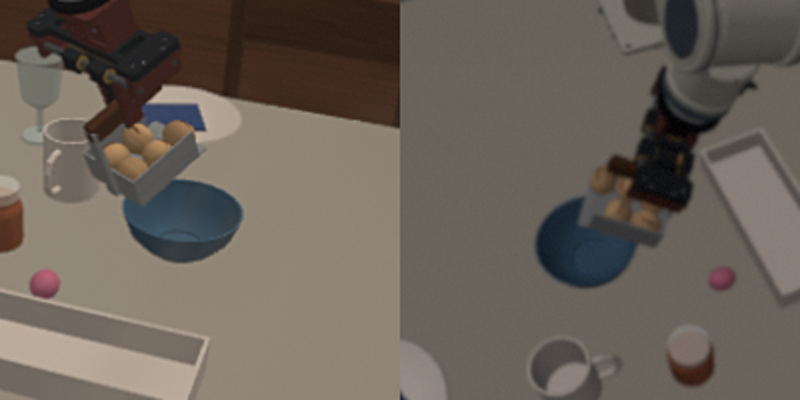

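All five nuts are in the scoop above the bowl, with none left in the dish. Pouring.

```bash
python3 - <<'E'
from h import *
np.set_printoptions(precision=2,suppress=True)
u=R.from_euler("z",PY).apply([1,0,0]);L=BC+15*u
for t,z in((-.1,120),(.15,85),(.4,76),(.75,74),(1.1,74)):
    P,r=lp(L+[0,0,z],PY,t);env.move_l(P,rot=r,rate=90);print(t,env.read_state()["force"])
env.hold(.4)
s=env.read_state();print(s["time_s"],s["force"])
cv2.imwrite("pics/side6.png",viewer.camera("side"));cv2.imwrite("pics/scene6.png",viewer.camera("scene"))
f=lambda n,y,x:cv2.imread(f"pics/{n}.png")[y:y+200,x:x+200]
cv2.imwrite("pics/v5.png",cv2.resize(np.hstack([f("side6",60,230),f("scene6",90,80)]),None,fx=2,fy=2,interpolation=cv2.INTER_CUBIC))
E
```

```text
-0.1 [-0.32  1.1  -2.87]
0.15 [ 0.26  1.18 -1.9 ]
0.4 [ 0.4  -0.   -3.01]
0.75 [ 1.17 -0.16 -1.94]
1.1 [ 0.12  0.82 -2.41]
22.9583 [ 0.53 -0.04 -2.03]
```

View pics/v5.png

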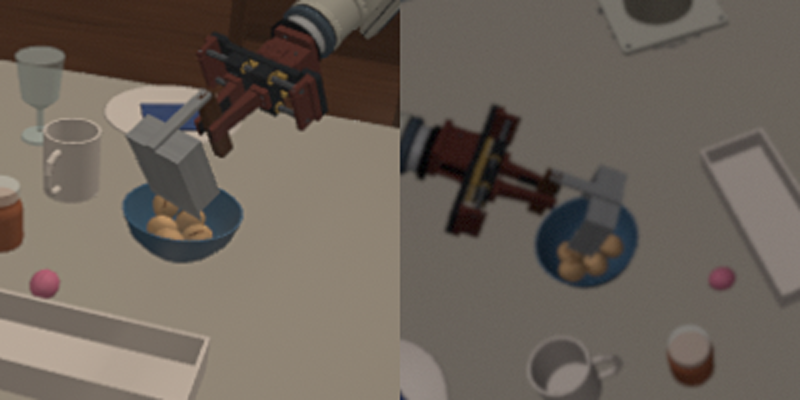

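The scoop is empty (weight back to 2.0 N) and nuts are heaped in the upright bowl; none are on the table. Lifting off and returning the scoop to the board.

```bash
python3 - <<'E'
from h import *
np.set_printoptions(precision=1,suppress=True)
u=R.from_euler("z",PY).apply([1,0,0]);L=BC+15*u
go=lambda P,r,v:env.move_l(P,rot=r,rate=v)
go(*lp(L+[0,0,175],PY,1.1),100)
for t in(.7,.3,0): go(*lp(L+[0,0,175],PY,t),110)
cv2.imwrite("pics/side7.png",viewer.camera("side"));cv2.imwrite("pics/scene7.png",viewer.camera("scene"))
print(env.read_state()["force"])
go(*sp(np.array([530,-80,150]),.5,0),170)
go(*sp(np.array([550,150,130]),.1,0),170)
B=np.array([562.5,293.5,0])
go(*sp(B+[0,0,60],-.067,0),150)
P,r=sp(B+[0,0,24],-.067,0);print(env.move_l(P,rate=100,f_stop=8))
P,r=sp(B+[0,0,9],-.067,0);h=env.move_l(P,rate=20,f_stop=4);s=env.read_state();print(h,s["tool_pos"],s["force"],s["wrist_torque"],s["time_s"])
E
```

```text
[-0.5 -0.4 -2.9]
False
True [570.3 293.  170.3] [-0.6 -0.4  4.3] [-0.   0.1  0. ] 31.2667
```

```bash
python3 - <<'E'
from h import *
np.set_printoptions(precision=1,suppress=True)
p=env.read_state()["tool_pos"];env.move_l(p-[0,0,.6],rate=10,f_stop=15)
set_gripper(60);p=env.read_state()["tool_pos"];env.move_l(p+[0,0,110],rate=100)
env.reach((560,290,360),q(0));snap("we0");C0=wcam(np.load("we0.npy"))
env.move_l((560,230,360));snap("we1");C1=wcam(np.load("we1.npy"))
cv2.imwrite("pics/side8.png",viewer.camera("side"));cv2.imwrite("pics/scene8.png",viewer.camera("scene"));print(env.read_state()["time_s"])
H=[]
for i in(0,1):
    im=cv2.imread(f"pics/we{i}.png");hsv=cv2.cvtColor(im,cv2.COLOR_BGR2HSV);w=np.zeros(im.shape[:2],np.uint8);w[95:235,150:330]=255
    dark=cv2.inRange(hsv,(0,90,10),(18,255,78))&w
    H.append(corners(biggest(cv2.morphologyEx(dark,cv2.MORPH_OPEN,np.ones((5,5))))))
    old=cv2.imread(f"pics/wb{i}.png");d=cv2.absdiff(im,old).max(2)&w;print("changed px",(d>25).sum())
print(H[0]);print("handle",tri(H[0],C0,H[1],C1))
# nut-coloured blobs (lighter brown), before/after, world position
for n in("side0","side7","side8","scene0","scene8"):
    im=cv2.imread(f"pics/{n}.png");hsv=cv2.cvtColor(im,cv2.COLOR_BGR2HSV)
    v=100 if "side" in n else 70
    m=cv2.morphologyEx(cv2.inRange(hsv,(8,85,v),(20,200,255)),cv2.MORPH_OPEN,np.ones((3,3)))
    k,_,st,ce=cv2.connectedComponentsWithStats(m)
    cc=[(c.astype(int).tolist(),int(s[4])) for c,s in zip(ce[1:],st[1:]) if s[4]>15]
    print(n,cc,plane([c for c,_ in cc],20,*pose(n[:-1]))[:,:2].astype(int).tolist() if cc else "")
for n in("side","scene"):
    a,b=[cv2.imread(f"pics/{n}{k}.png") for k in(0,8)];d=(cv2.absdiff(a,b).max(2)>30).astype(np.uint8)
    k,_,st,ce=cv2.connectedComponentsWithStats(cv2.morphologyEx(d,cv2.MORPH_OPEN,np.ones((3,3))))
    print(n,"diff",[s.tolist() for s in st[1:] if s[4]>25])
E
```

```text
34.7667
changed px 1212
changed px 1361
[[251.3 117.2]
 [266.1 118.4]
 [258.2 214.8]
 [243.4 213.5]]
handle [[621.4 295.8 129.6   1. ]
 [620.2 280.8 117.7   0.1]
 [508.4 288.8  97.8   0.7]
 [514.4 305.6 112.2   0.7]]
side0 [([458, 117], 64), ([451, 142], 426), ([235, 164], 72), ([110, 219], 188), ([294, 240], 328), ([272, 236], 220), ([314, 246], 326), ([212, 358], 2397)] [[170, -848], [186, -644], [735, -265], [898, 69], [485, -28], [533, -22], [440, -27], [512, 303]]
side7 [([458, 117], 59), ([451, 142], 423), ([312, 160], 115), ([236, 164], 53), ([320, 172], 347), ([110, 219], 172), ([197, 346], 5967)] [[170, -848], [186, -644], [548, -368], [732, -266], [510, -316], [898, 69], [546, 292]]
side8 [([458, 117], 72), ([451, 141], 469), ([318, 169], 490), ([233, 166], 137), ([239, 176], 19), ([110, 220], 199), ([128, 247], 261), ([212, 359], 2372)] [[170, -848], [186, -651], [519, -329], [735, -253], [699, -214], [896, 72], [801, 132], [511, 305]]
scene0 [([440, 143], 91), ([333, 166], 598), ([437, 155], 99), ([453, 154], 90), ([29, 168], 73), ([255, 166], 71), ([242, 171], 77), ([42,
[... 304 characters left out ...]
), ([437, 154], 92), ([453, 154], 93), ([29, 168], 72), ([42, 182], 456), ([373, 183], 138), ([172, 216], 471)] [[599, 677], [533, 254], [636, 630], [660, 688], [113, -712], [196, -672], [646, 338], [499, -301]]
side diff [[130, 0, 121, 98, 6489], [128, 83, 148, 132, 7953], [194, 95, 14, 5, 51], [303, 154, 33, 26, 556], [263, 229, 20, 17, 266], [282, 233, 24, 21, 301], [302, 239, 24, 21, 318]]
scene diff [[229, 0, 82, 44, 2019], [332, 0, 84, 60, 1792], [170, 6, 8, 6, 40], [174, 17, 15, 25, 198], [359, 42, 19, 16, 165], [325, 52, 68, 72, 2362], [260, 68, 64, 58, 1362], [261, 119, 58, 72, 1963], [251, 163, 17, 20, 186], [237, 168, 17, 21, 199], [255, 187, 12, 11, 108], [159, 203, 32, 28, 542]]
```

In both fixed views, the scoop and board areas show no change from the start image. All nut-coloured area is now one blob in the bowl, with none elsewhere, and the bowl, mug, jar and bottle show no change. Handing in.

```bash
python3 -c "
from station import workorder; print(workorder.sign_off())"
```

```text
the job is handed in; nothing more can be done
None
```

I handed the job in at about 35 s on the robot's clock: all five walnuts were tipped into the bowl using only the scoop, which is back level on its board and let go, with the bowl, bottle, jar and mug showing no change in the fixed cameras; the sign-off gave no verdict.

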